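# Hook the filter carton out of the bench rack

## Robot

A 7-joint arm with a two-finger parallel gripper is mounted at the origin on the work surface. World frame = base frame: x ahead of the robot, y to its left, z up, the work surface at z = 0. Lengths are in m, angles in degrees, forces in N, time in s.
With the tool pointing down it reaches from about 0.425 to 0.875 m from the base axis. Payload 4.7 kg.
Tool frame: the origin (TCP) lies midway between the tips of the shut fingers; the grasp point (between the pads) lies env.grip_point_offset behind it (env.grip_point_offset is the distance from the TCP to the grasp point, in m); z points along the fingers, y is the line along which they close (so a half turn about z gives the same grasp; the last joint's range is limited). The gripper opens to 87 mm and grips with 3 to 60 N. Pads are 19 mm wide; open, the fingers measure 117 mm over their backs; the gripper's body (75 mm by 190 mm) begins 51 mm behind the grasp point.
Start: joints at [-69.551, 18.392, -4.016, 83.108, 1.295, 78.541, -3.26], TCP at [0.219, 0.612, 0.223] pointing down, gripper open.
Joint ranges: [-163.93, 163.93], [-17.29, 119.83], [-79.2, 71.16], [3.27, 140.29], [-89.18, 269.18], [5.43, 117.66], [-154.24, 154.24]. Speed limits (degrees/s): [147.25, 147.25, 180, 180, 180, 180, 180].

## Interface

Orientations are given as [roll, pitch, yaw] about the fixed x, y, z axes, in that order (R = Rz(yaw) Ry(pitch) Rx(roll)).
In Python, from cell import env gives the robot as it stands.
- The arm moves only by the shell command python3 -m creep 'ROWS' [FORCE]. ROWS is a JSON object of lists of equal length, an entry for each row: "translation": the shift along the tool's x, y, z in units of 0.08 m (1.0 is 0.08 m), a list of three; "turn": the turn, a rotation vector about the tool's x, y, z in units of 180 degrees (1.0 is 180 degrees), a list of three; "grip": the opening, from 0 (shut) to 1 (fully open). In form: {"translation": [[x, y, z], ...], "turn": [[ax, ay, az], ...], "grip": [grip, ...]}. A call has 1 to 5 rows; each row shifts and turns the commanded pose from where the row before left it, along the tool's axes as they then stand; what a row does not reach is not made up. A row lasts 1/8 s, in which the tool goes at most 62.5 mm and 10.7 degrees, less where a joint would pass 70% of its speed; a pose out of reach is approached as far as the arm can. A call with a number of a shift or a turn outside -1 to 1 is refused whole. A call with a gripper value outside its range is refused whole. The fingers move at their own pace and stop on an object; FORCE is the grip in N (left out, the last holds). Time passes only in rows, so rows that do not move let the fingers close. It gives the time, the measured TCP pose, the force, the opening and the grip force at its end, in the units of the state.
- env.get_obs(): the state, without advancing time (a new reading comes with each control period).
- env.read_camera(name): name is "side" or "top" or "wrist"; returns a dict with "frame" (400x640x3 uint8, red, green, blue), "z_map" (400x640 float32, m along the optical axis (not along the pixel's ray), 0 where there is no reading), "K" (3x3 intrinsics, pixels), "D" ([k1, k2, p1, p2, k3] as OpenCV has them; the pictures are not rectified), "rvec" (rotation vector, rad) and "tvec" (3), from world to camera coordinates, as OpenCV has them. Camera axes: x right, y down, z forward; pixel columns grow to the right and rows downward; lengths in m; the calibration is good to about 2 mm. A picture is of the moment at which its call begins.
- env.sign_off(): hands the job in; it is judged then, once.
The state is a dict: "time_s": time; "qpos": joint angles; "joint_velocities": joint speeds; "effort": joint torques, N m; "tool_pos": TCP position; "tool_rot": TCP orientation; "force": force on the tool from outside, world axes, zero at the start; "wrist_torque": the same for the moment, N m; "grip_width": finger opening in m; "grasp_force": force on a finger pad.
Only numpy, scipy, OpenCV 4.12 (cv2) and the standard library are available. Lean on these libraries where they do the work, as an engineer would, in place of code of your own. Each camera call takes 0.05 s, during which the arm holds its last target. There are 200 camera calls.

## Task

Pick up the pull hook from the bench, drop its blade inside the front wall of the open carton that holds the two oil filters, and drag that carton forward until its front is flush with the front edge of the rack's deck and square to it. Then set the hook back down on the bench and let go. Move the carton only with the hook, do not tip it, and leave the divided carton beside it where it is.

Things in the scene. Friction and masses are not known exactly. Their poses are not given: they have to be found in the camera images.
- hook_grip (a point): Pull hook, 0.2 kg, standing upright on the bench at the robot's left: wooden handle block 90 (x) x 30 (y) x 45 high mm; from its front end a flat steel bar (20 wide, 8 thick) runs in +x to a blade pointing down. It stands on the handle's underside and the blade's lower edge, which are level. This point: the handle block's centre, 22.5 mm up. x from handle to blade, z up.
- hook_blade (a point): Same hook: middle of the blade's lower edge on its handle-side face, 160 mm ahead (+x) of the handle's centre and 22.5 mm below it. The steel blade is 40 wide (y) and 5 thick (x, from this point forward); the bar's underside lies 35 mm above this edge. Axes as the handle's.
- carton_lip (a point): Open cardboard carton with two oil filters (56 mm wide, tops 85 mm up) in its rear half: 160 deep (x) x 130 wide (y) x 70 high mm, walls 5 mm, 0.3 to 0.55 kg, loose on the deck's left or right half. This point: middle of the front wall's top edge, on the outer face. x from the front (robot side) to the back, z up. Behind the front wall 85 mm of depth is empty.
- divided_carton: The bystander: lower cardboard carton, 160 x 130 x 45 mm, split into six compartments with small steel fittings, in the other half of the rack. Origin at the centre of its underside, x to the back.
- rack_edge (a point): Fixed bench rack: white laminate deck 280 deep (x) x 360 wide (y), its top 20 mm above the bench. This point: middle of the deck's front top edge; x points into the rack, y along the edge, z up. Side panels (220 mm high from the bench) and a top of five thin steel wires along y (underside 193 mm above the deck) begin 60 mm behind the front edge; front and back are open.
Not all that is in view belongs to the job. What is shaped like the part that bears carton_lip but green or yellow is not meant.

How it is judged:
By the outcome, as a careful person would: the job done as asked, in the order asked, and still so for the second after the job is handed in, with the robot touching nothing.
It also fails if it takes over 56 s, if anything falls off the work surface, if the arm or the gripper's body presses on something with over 40 N, if the wrist force passes 120 N, or if a joint passes its speed limit or range.

## Working session

There is one attempt and no reset: what is moved stays moved. The work goes in short steps, Python scripts to look and compute and a shell command to move; the robot and the scene stay as the last step left them, time stands still between calls to the robot, and variables do not carry over. Pictures are saved under pics/ and viewed, at most 10 in all, crops included, and the job is handed in when it is done.

```bash
mkdir -p pics; ls
cat > h.py <<'E'
import numpy as np, cv2, pickle
from cell import env
def grab(n):
    c=env.read_camera(n); pickle.dump(c,open(f'{n}.pkl','wb')); return c
def load(n): return pickle.load(open(f'{n}.pkl','rb'))
def pts(c,uv):
    "depth unprojection"
    uv=np.asarray(uv,float).reshape(-1,2)
    z=np.array([c['z_map'][int(round(v)),int(round(u))] for u,v in uv])
    n=cv2.undistortPoints(uv.reshape(-1,1,2),c['K'],np.array(c['D'])).reshape(-1,2)
    R=cv2.Rodrigues(np.array(c['rvec'],float))[0]
    return (np.c_[n*z[:,None],z]-np.array(c['tvec']).reshape(3))@R
def ray(c,uv,h):
    "cast onto plane z=h"
    uv=np.asarray(uv,float).reshape(-1,1,2)
    n=cv2.undistortPoints(uv,c['K'],np.array(c['D'])).reshape(-1,2)
    R=cv2.Rodrigues(np.array(c['rvec'],float))[0]
    o=-R.T@np.array(c['tvec']).reshape(3); d=np.c_[n,np.ones(len(n))]@R
    return o+d*((h-o[2])/d[:,2])[:,None]
def save(im,name): cv2.imwrite(f'pics/{name}.png',cv2.cvtColor(im,cv2.COLOR_RGB2BGR))
E
python3 - <<'E'
from h import *
a=grab('top');b=grab('side')
save(a['frame'],'top0');save(b['frame'],'side0')
print(env.get_obs(),env.grip_point_offset)
E
```

```text
pics
{'time_s': 0.1, 'qpos': array([-69.55107987,  18.435002  ,  -4.01703834,  83.16666665,
         1.2949983 ,  78.54202652,  -3.26139273]), 'joint_velocities': array([-0.07043951, -0.13150449, -0.08519504, -0.1641633 , -0.00229099,
        0.02208529,  0.04943888]), 'effort': array([ 2.44359981e-04, -4.92571807e+01, -4.05347329e-01, -3.13395989e+01,
       -6.39188569e-02,  3.95436853e-02,  9.41457370e-05]), 'tool_pos': array([0.21834769, 0.61170528, 0.22157987]), 'tool_rot': array([-1.79901543e+02,  4.98442189e-03,  1.60360688e+02]), 'force': array([-0.79572804, -0.25572274, -0.63161648]), 'wrist_torque': array([ 0.07364618,  0.01227506, -0.05829206]), 'grasp_force': 0.0, 'grip_width': 0.08736936983904003} 0.0187
```

View pics/top0.png

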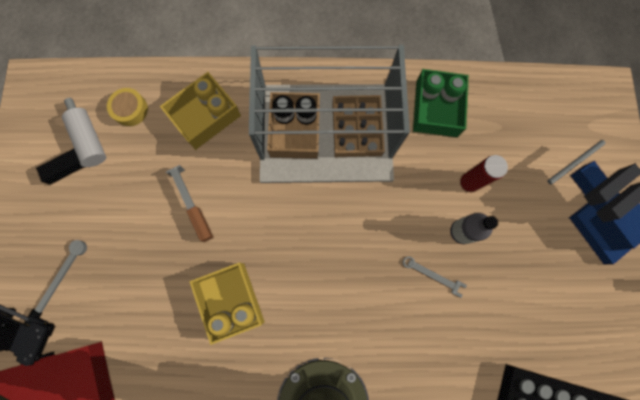

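View pics/side0.png

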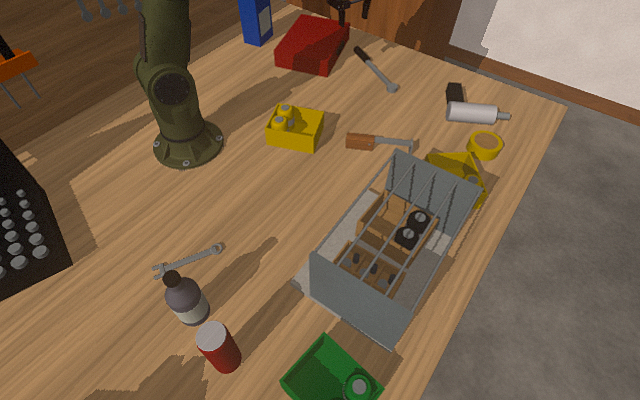

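The top view shows these candidates:
- **Carton:** brown (295,125) inside the rack, yellow (200,110), yellow (227,302) and green (442,102). Only the brown one is cardboard and stands on the deck, in its left half. The divided carton is beside it at (357,125).
- **Hook:** wooden handle (200,222) with its bar running to the blade at (177,172).

I'll confirm with one crop and measure.

Run:
```python
from h import *
c=load('top');f=c['frame']
a=cv2.resize(f[40:190,240:415],None,fx=4,fy=4,interpolation=cv2.INTER_CUBIC)[:, :]
b=cv2.resize(f[155:250,155:225],None,fx=4,fy=4,interpolation=cv2.INTER_CUBIC)
im=np.zeros((600,800,3),np.uint8);a=cv2.resize(a,(500,429));im[:429,:500]=a;im[:380,510:790]=b
save(im,'crop')
# handle mask
for n in('top','side'):
    c=load(n);hsv=cv2.cvtColor(c['frame'],cv2.COLOR_RGB2HSV)
    m=((hsv[...,0]<14)&(hsv[...,1]>125)&(hsv[...,2]>60)).astype(np.uint8)
    x0,y0,x1,y1=(155,155,225,250) if n=='top' else (335,125,420,155)
    k=np.zeros_like(m);k[y0:y1,x0:x1]=m[y0:y1,x0:x1]
    k=cv2.morphologyEx(k,cv2.MORPH_OPEN,np.ones((3,3)))
    v,u=np.nonzero(k);uv=np.c_[u,v];P=pts(c,uv)
    print(n,len(u),uv.mean(0),'zpct',np.percentile(P[:,2],[5,50,90]))
    t=P[P[:,2]>.035];r=cv2.minAreaRect((t[:,:2]*1000).astype(np.float32));print(r,len(t))
c=load('top')
print('blade',pts(c,[[177,172],[173,170],[181,170],[190,200]]).round(3))
print('deck',pts(c,[[262,160],[391,160],[262,180],[392,180],[325,170],[293,156],[320,156],[270,156],[300,148]]).round(3))
```

```text
top 431 [199.38515081 224.18097448] zpct [0.02369218 0.04438888 0.04679138]
((379.68328857421875, 199.06507873535156), (361.52215576171875, 65.15763092041016), 59.647403717041016) 383
side 18 [360.  143.5] zpct [0.00662102 0.02658644 0.04207041]
((456.5075378417969, 307.5143127441406), (5.923682689666748, 8.90383529663086), 73.0390625) 9
blade [[0.585 0.384 0.048]
 [0.592 0.396 0.043]
 [0.599 0.385 0.015]
 [0.511 0.346 0.043]]
deck [[ 0.627  0.165  0.019]
 [ 0.629 -0.184  0.022]
 [ 0.572  0.164  0.016]
 [ 0.577 -0.188  0.01 ]
 [ 0.601 -0.005  0.019]
 [ 0.634  0.081  0.037]
 [ 0.639  0.009  0.021]
 [ 0.632  0.142  0.04 ]
 [ 0.66   0.063  0.025]]
```

View pics/crop.png

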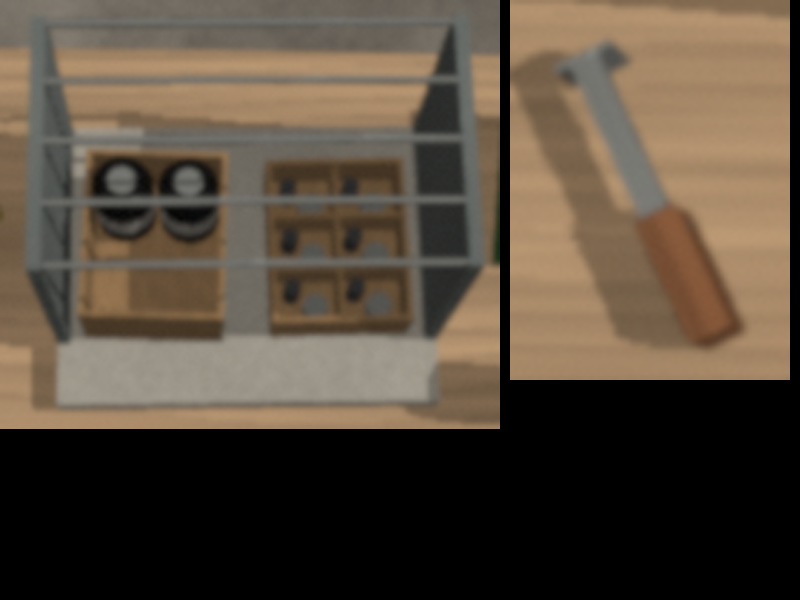

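The brown carton with two black filters is in the left half of the rack, with its front wall about 60 mm behind the deck edge. The hook's blade end is at (177,172). Next I'll get more precise numbers.

Run:
```python
from h import *
c=load('top');f=c['frame'];hsv=cv2.cvtColor(f,cv2.COLOR_RGB2HSV)
m=((hsv[...,0]<14)&(hsv[...,1]>125)&(hsv[...,2]>60)).astype(np.uint8)
k=np.zeros_like(m);k[195:250,180:225]=m[195:250,180:225]
n,l,s,ce=cv2.connectedComponentsWithStats(k);i=1+s[1:,4].argmax();print(s[i],ce[i])
v,u=np.nonzero(l==i);uv=np.c_[u,v];P=pts(c,uv);t=P[P[:,2]>.038]
r=cv2.minAreaRect((t[:,:2]*1000).astype(np.float32));print(r,'mean',t.mean(0),np.median(t[:,2]))
R=ray(c,uv,.045);print('ray',R.mean(0),cv2.minAreaRect((R[:,:2]*1000).astype(np.float32)))
# deck front edge: low-saturation bright -> wood; per column last grey row
g=hsv[...,1]<60
E=[]
for u in range(268,388,3):
    rows=[v for v in range(162,192) if g[v,u]]
    if rows: E.append((u,max(rows)+.5))
W=ray(c,E,.02);p=np.polyfit(W[:,1],W[:,0],1);print('edge x=',p,'deg',np.degrees(np.arctan(p[0])),'resid',np.std(W[:,0]-np.polyval(p,W[:,1])))
# deck side ends
for v in (168,175):
    us=[u for u in range(245,410) if g[v,u]];print(v,ray(c,[[min(us),v],[max(us),v]],.02).round(4).tolist())
print(ray(c,[[177,172]],.043), ray(c,[[270,152],[319,153]],.09))
```

```text
[187 207  25  34 435] [199.31034483 224.04367816]
((380.1917724609375, 199.93345642089844), (363.5347595214844, 65.15763092041016), 59.647403717041016) mean [0.44998186 0.31886523 0.04992355] 0.04473884235342992
ray [0.44863504 0.31753355 0.045     ] ((448.884521484375, 317.42120361328125), (90.72295379638672, 33.068199157714844), 26.838790893554688)
edge x= [-0.02121112  0.5685841 ] deg -1.2151252834302864 resid 0.0010294065237113066
168 [[0.6046, 0.1698, 0.02], [0.6076, -0.1866, 0.02]]
175 [[0.5852, 0.1692, 0.02], [0.5881, -0.1887, 0.02]]
[[0.58621301 0.38539511 0.043     ]] [[0.62759685 0.13640318 0.09      ]
 [0.62595917 0.01229822 0.09      ]]
```

```bash
python3 -m creep '{"translation":[[-0.595,-0.325,0],[-0.595,-0.325,0],[-0.595,-0.325,0],[-0.595,-0.325,0],[-0.595,-0.325,0]],"turn":[[0,0,0],[0,0,0],[0,0,0],[0,0,0],[0,0,0]],"grip":[1,1,1,1,1]}' && python3 -m creep '{"translation":[[-0.595,-0.325,0],[-0.595,-0.325,0],[0,0,0],[0,0,0]],"turn":[[0,0,0],[0,0,0],[0,0,-0.055],[0,0,-0.055]],"grip":[1,1,1,1]}' && python3 -m creep '{"translation":[[0,0,0],[0,0,0],[0,0,0],[0,0,0]],"turn":[[0,0,-0.055],[0,0,-0.055],[0,0,-0.038],[0,0,0]],"grip":[1,1,1,1]}'
cat >> h.py <<'E'
def tool_delta(target,yaw=None):
    o=env.get_obs();from scipy.spatial.transform import Rotation as S
    R=S.from_euler('xyz',o['tool_rot'],degrees=True).as_matrix()
    d=np.array(target)-o['tool_pos'];print('pos',o['tool_pos'].round(4),'rot',o['tool_rot'].round(2),'units',(R.T@d/.08).round(3),'mm',(d*1000).round(1))
    if yaw is not None:
        R2=S.from_euler('xyz',[180,0,yaw],degrees=True).as_matrix();print('turn',(S.from_matrix(R.T@R2).as_rotvec()/np.pi).round(4))
E
python3 - <<'E'
from h import *
c=grab('wrist');save(c['frame'],'w1');tool_delta([.471,.329,.2],206.8)
hsv=cv2.cvtColor(c['frame'],cv2.COLOR_RGB2HSV)
m=((hsv[...,0]<14)&(hsv[...,1]>125)&(hsv[...,2]>60)).astype(np.uint8)
n,l,s,ce=cv2.connectedComponentsWithStats(m);i=1+s[1:,4].argmax();print(s[i],ce[i])
E
```

```text
time_s: 0.72
tool_pos: [0.3998, 0.4081, 0.2222]
tool_rot: [-180.0, -0.0, 160.4]
force: [0.1, 0.3, -0.2]
grip_width: 0.0872
grasp_force: 0.0
time_s: 1.23
tool_pos: [0.4715, 0.3277, 0.222]
tool_rot: [-180.0, -0.0, -179.6]
force: [0.4, -0.0, 0.9]
grip_width: 0.087
grasp_force: 0.0
time_s: 1.72
tool_pos: [0.4709, 0.3286, 0.2221]
tool_rot: [-180.0, -0.0, -153.3]
force: [-1.2, 0.0, 0.4]
grip_width: 0.0872
grasp_force: 0.0
pos [0.471  0.3286 0.2222] rot [-1.8000e+02 -4.0000e-02 -1.5333e+02] units [-0.003  0.004  0.277] mm [  0.    0.4 -22.2]
turn [-0.     -0.0002 -0.0007]
[312 126  26  80 882] [329.09410431 165.53514739]
```

View pics/w1.png

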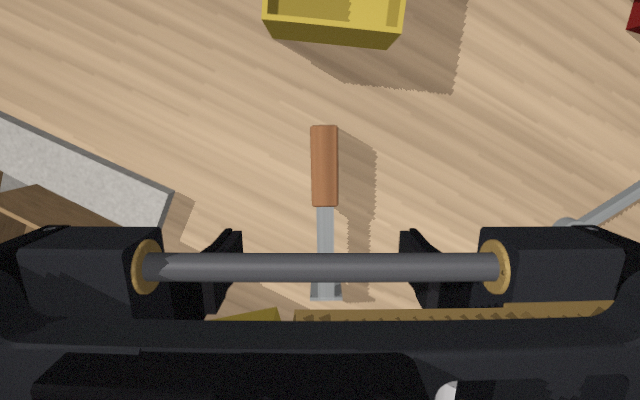

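The wrist view shows the handle at (324,165), the bar running to the blade at (325,295) between the fingers, and the deck's front-left corner at (172,190).

Run:
```python
from h import *
c=load('wrist');hsv=cv2.cvtColor(c['frame'],cv2.COLOR_RGB2HSV)
m=((hsv[...,0]<14)&(hsv[...,1]>110)&(hsv[...,2]>60)).astype(np.uint8)
n,l,s,ce=cv2.connectedComponentsWithStats(m);i=1+s[1:,4].argmax()
v,u=np.nonzero(l==i);uv=np.c_[u,v];P=pts(c,uv);t=P[abs(P[:,2]-np.median(P[:,2]))<.006]
print(s[i],'medz',np.median(P[:,2]),cv2.minAreaRect((t[:,:2]*1000).astype(np.float32)))
print('front end/bar/blade',pts(c,[[324,203],[325,215],[325,240],[318,292],[334,292]]).round(4).tolist())
# triangulate handle top centroid top<->wrist
def proj(c,xy):
    n=cv2.undistortPoints(np.array(xy,float).reshape(1,1,2),c['K'],np.array(c['D'])).ravel()
    return n,np.c_[cv2.Rodrigues(np.array(c['rvec'],float))[0],np.array(c['tvec']).reshape(3)]
a,Pa=proj(load('top'),[199.3,224.0]);b,Pb=proj(c,ce[i])
X=cv2.triangulatePoints(Pa,Pb,a.reshape(2,1),b.reshape(2,1));print('tri',(X[:3]/X[3]).ravel())
print('corner/edge',pts(c,[[170,192],[160,226]]).round(4).tolist(),ray(c,[[170,192],[5,113]],.02).round(4).tolist())
```

```text
[ 310  125   28   82 2026] medz 0.045258291466757514 ((452.66607666015625, 322.60614013671875), (88.94080352783203, 28.973363876342773), 27.313039779663086)
front end/bar/blade [[0.4887, 0.3409, 0.0463], [0.5014, 0.3487, 0.0434], [0.5286, 0.3624, 0.0433], [0.5928, 0.3853, 0.0437], [0.5842, 0.4028, 0.0435]]
tri [0.45241336 0.32374995 0.02287502]
corner/edge [[0.5689, 0.1692, 0.0123], [0.6187, 0.1713, 0.0086]] [[0.5657, 0.1718, 0.02], [0.5655, -0.0434, 0.02]]
```

```bash
python3 -m creep '{"translation":[[-0.075,0.039,0.6],[0,0,0.6],[0,0,0.6],[0,0,0.6],[0,0,0.26]],"turn":[[0,0,-0.003],[0,0,0],[0,0,0],[0,0,0],[0,0,0]],"grip":[1,1,1,1,1]}' 40 && python3 -m creep '{"translation":[[0,0,0],[0,0,0],[0,0,0],[0,0,0],[0,0,0]],"turn":[[0,0,0],[0,0,0],[0,0,0],[0,0,0],[0,0,0]],"grip":[1,0,0,0,0]}' 40&& python3 -m creep '{"translation":[[0,0,0],[0,0,0],[0,0,0],[0,0,0],[0,0,0]],"turn":[[0,0,0],[0,0,0],[0,0,0],[0,0,0],[0,0,0]],"grip":[0,0,0,0,0]}' 40
```

```text
time_s: 2.4
tool_pos: [0.4731, 0.3328, 0.0064]
tool_rot: [-179.9, -0.3, -152.8]
force: [0.4, -0.4, 0.6]
grip_width: 0.0868
grasp_force: 0.0
time_s: 3.02
tool_pos: [0.4754, 0.3345, 0.0104]
tool_rot: [180.0, 0.1, -152.7]
force: [0.3, -0.2, -0.1]
grip_width: 0.055
grasp_force: 0.0
time_s: 3.65
tool_pos: [0.475, 0.3345, 0.0098]
tool_rot: [180.0, 0.0, -152.7]
force: [-1.2, 1.4, -0.2]
grip_width: 0.0298
grasp_force: 40.0
```

```bash
python3 -m creep '{"translation":[[0,0,-0.3],[0,0,-0.6],[0,0,-0.6],[0,0,-0.6],[0,0,-0.6]],"turn":[[0,0,0],[0,0,0],[0,0,0],[0,0,0],[0,0,0]],"grip":[0,0,0,0,0]}' 50 && python3 -m creep '{"translation":[[0.298,-0.559,-0.2],[0.298,-0.559,-0.2],[0.298,-0.559,0],[0.298,-0.559,0],[0.298,-0.559,0]],"turn":[[0,0,0],[0,0,0],[0,0,0],[0,0,0],[0,0,0]],"grip":[0,0,0,0,0]}' && python3 -m creep '{"translation":[[0.298,-0.559,0],[0.298,-0.559,0],[0,0,0],[0,0,0],[0,0,0]],"turn":[[0,0,0],[0,0,0],[0,0,0.055],[0,0,0.055],[0,0,0.055]],"grip":[0,0,0,0,0]}' && python3 -m creep '{"translation":[[0,0,0],[0,0,0],[0,0,0],[0,0,0],[0,0,0]],"turn":[[0,0,0.055],[0,0,0.055],[0,0,0.055],[0,0,0.055],[0,0,0.055]],"grip":[0,0,0,0,0]}' && python3 -m creep '{"translation":[[0,0,0],[0,0,0],[0,0,0],[0,0,0]],"turn":[[0,0,0.055],[0,0,0.055],[0,0,0.055],[0,0,0]],"grip":[0,0,0,0]}'
python3 - <<'E'
from h import *
c=grab('wrist');save(c['frame'],'w2')
E
```

```text
time_s: 4.28
tool_pos: [0.4747, 0.3336, 0.2267]
tool_rot: [-180.0, -0.1, -152.7]
force: [1.1, 0.3, -2.2]
grip_width: 0.03
grasp_force: 50.0
time_s: 4.9
tool_pos: [0.4713, 0.0788, 0.2573]
tool_rot: [180.0, -0.0, -152.7]
force: [0.6, 0.3, -1.5]
grip_width: 0.0298
grasp_force: 50.0
time_s: 5.52
tool_pos: [0.4701, -0.0209, 0.2572]
tool_rot: [-180.0, -0.1, 177.3]
force: [0.2, 0.7, -1.3]
grip_width: 0.0291
grasp_force: 50.0
time_s: 6.15
tool_pos: [0.4701, -0.0207, 0.2572]
tool_rot: [-179.9, -0.0, 127.8]
force: [-0.2, 0.0, -2.3]
grip_width: 0.0297
grasp_force: 50.0
time_s: 6.65
tool_pos: [0.4702, -0.0207, 0.2573]
tool_rot: [-179.9, 0.0, 98.5]
force: [0.4, -0.1, -1.8]
grip_width: 0.0296
grasp_force: 50.0
```

View pics/w2.png

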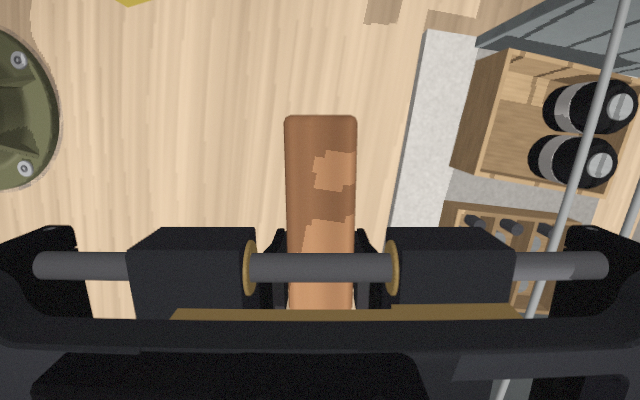

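The wrist view shows the deck's front edge from (425,30) to (388,225) and the carton's front top edge from (510,50) to (478,173), with empty depth behind it. The divided carton is below, around (520,230).

```bash
cat >> h.py <<'E'
def scene(c,ymin=0.0,ymax=.16):
    hsv=cv2.cvtColor(c['frame'],cv2.COLOR_RGB2HSV);v,u=np.mgrid[0:225,360:640]
    P=pts(c,np.c_[u.ravel(),v.ravel()]);S=hsv[v.ravel(),u.ravel()]
    grey=(S[:,1]<40)&(S[:,2]>110)
    g=grey&(abs(P[:,2]-.02)<.008)&(P[:,0]>.54)&(P[:,0]<.62)
    UV=np.c_[u.ravel(),v.ravel()]
    E=np.array([[UV[g&(UV[:,1]==r)][:,0].min()-.5,r] for r in range(35,220) if (g&(UV[:,1]==r)).sum()>8])
    W=ray(c,E,.02);k=np.ones(len(W),bool)
    for _ in range(4):
        p=np.polyfit(W[k,1],W[k,0],1);r=W[:,0]-np.polyval(p,W[:,1]);k=abs(r)<2*r[k].std()+1e-4
    print('edge x=%.4f%+.4f*y, yaw %.2f'%(p[1],p[0],-np.degrees(np.arctan(p[0]))),'n',k.sum(),'rms',r[k].std().round(4))
    t=(abs(P[:,2]-.09)<.007)&(P[:,1]>ymin)&(P[:,1]<ymax)&(P[:,0]>.55)&(P[:,0]<.8)&(S[:,1]>60)
    uvt=UV[t];print('lip med z',np.median(P[t][:,2]).round(4),t.sum())
    F=np.array([[uvt[uvt[:,1]==r][:,0].min()-.5,r] for r in range(uvt[:,1].min(),uvt[:,1].max()+1) if (uvt[:,1]==r).any()])
    L=ray(c,F,.09);k=np.ones(len(L),bool)
    k=(L[:,0]<np.median(L[:,0])+.03)
    for _ in range(6):
        q=np.polyfit(L[k,1],L[k,0],1);r=L[:,0]-np.polyval(q,L[:,1]);k=abs(r)<2*r[k].std()+3e-4
    ys=L[k,1];ym=(ys.min()+ys.max())/2
    print('lip x=%.4f%+.4f*y yaw %.2f'%(q[1],q[0],-np.degrees(np.arctan(q[0]))),'y',ys.min().round(4),ys.max().round(4),'mid x',np.polyval(q,ym).round(4),'gap',(np.polyval(q,ym)-np.polyval(p,ym)).round(4),'rms',r[k].std().round(4),k.sum())
    return F,E
E
python3 - <<'E'
from h import *
c=load('wrist');F,E=scene(c)
print('picked',F[::20].tolist(),E[::40].tolist())
print(pts(c,[[508,55],[493,115],[479,170],[515,53],[486,172]]).round(4).tolist())
print(ray(c,[[510,50],[478,173]],.09).round(4).tolist())
print('handle',pts(c,[[320,120],[320,200]]).round(4).tolist())
import scipy.spatial.transform as s
print(env.get_obs()['qpos'].round(1))
E
```

```text
edge x=0.5708-0.0213*y, yaw 1.22 n 172 rms 0.0005
lip med z 0.0899 3224
lip x=0.6283+0.0211*y yaw -1.21 y 0.0168 0.1433 mid x 0.6299 gap 0.0609 rms 0.0006 125
picked [[507.5, 48.0], [499.5, 68.0], [495.5, 88.0], [489.5, 108.0], [483.5, 128.0], [477.5, 148.0], [472.5, 168.0], [547.5, 188.0]] [[424.5, 35.0], [417.5, 75.0], [409.5, 115.0], [401.5, 155.0], [394.5, 195.0]]
[[0.6355, 0.1379, 0.0914], [0.6358, 0.0792, 0.0911], [0.6371, 0.0213, 0.0895], [0.6429, 0.1414, 0.09], [0.6458, 0.0203, 0.0886]]
[[0.637, 0.1432, 0.09], [0.6366, 0.018, 0.09]]
handle [[0.461, 0.0463, 0.2912], [0.4657, 0.014, 0.2923]]
[-19.5  -5.2  17.7 105.    1.6  80.1   6.4]
```

The depth-based lip line slipped onto the outer face. The visible top edge gives the lip at x ≈ 0.637, y from 0.018 to 0.143, yaw ≈ 0. The deck edge is x = 0.5708 − 0.0213y (yaw 1.2°), so the drag is about 67 mm. Next I'll bring the hook in front of the rack, square to it.

```bash
python3 -m creep '{"translation":[[0.636,-0.095,0],[0.636,-0.095,0],[0,0,0],[0,0,0],[0,0,0]],"turn":[[0,0,0],[0,0,0],[0,0,-0.0575],[0,0,-0.0575],[0,0,-0.0575]],"grip":[0,0,0,0,0]}' && python3 -m creep '{"translation":[[0,0,0],[0,0,0],[0,0,0],[0,0,0],[0,0,0]],"turn":[[0,0,-0.0575],[0,0,-0.0575],[0,0,-0.0575],[0,0,-0.0575],[0,0,-0.0575]],"grip":[0,0,0,0,0]}' && python3 -m creep '{"translation":[[0,0,0.6],[0,0,0.6],[0,0,0.58],[0,0,0],[0,0,0]],"turn":[[0,0,0],[0,0,0],[0,0,0],[0,0,0],[0,0,0]],"grip":[0,0,0,0,0]}'
python3 - <<'E'
from h import *
tool_delta([.525,.0778,.117],181.2)
for n in('side','top'):
    c=grab(n)
# blade tip in both views
import cv2
t=load('top');s=load('side')
a=cv2.resize(t['frame'][80:240,230:430],(800,640))[:600];save(cv2.resize(s['frame'][120:320,280:480],(600,600)),'s3')
b=cv2.resize(t['frame'][100:220,250:370],(400,400));im=np.zeros((400,800,3),np.uint8);im[:,:400]=b;im[:,400:]=cv2.resize(s['frame'][130:310,290:470],(400,400));save(im,'c3')
E
```

```text
time_s: 7.32
tool_pos: [0.4404, 0.078, 0.2576]
tool_rot: [-180.0, -0.0, 130.0]
force: [0.3, 0.3, -2.3]
grip_width: 0.0297
grasp_force: 50.0
time_s: 7.95
tool_pos: [0.4405, 0.0778, 0.2576]
tool_rot: [-180.0, -0.0, -178.2]
force: [-0.5, 0.1, -1.5]
grip_width: 0.0296
grasp_force: 50.0
time_s: 8.57
tool_pos: [0.4418, 0.0782, 0.117]
tool_rot: [180.0, 0.1, -178.7]
force: [-0.4, -0.6, -1.8]
grip_width: 0.0295
grasp_force: 50.0
pos [0.4418 0.0782 0.117 ] rot [ 1.7997e+02  1.3000e-01 -1.7869e+02] units [-1.039 -0.029  0.003] mm [83.2 -0.4 -0. ]
turn [0.0002 0.0007 0.0006]
```

View pics/c3.png

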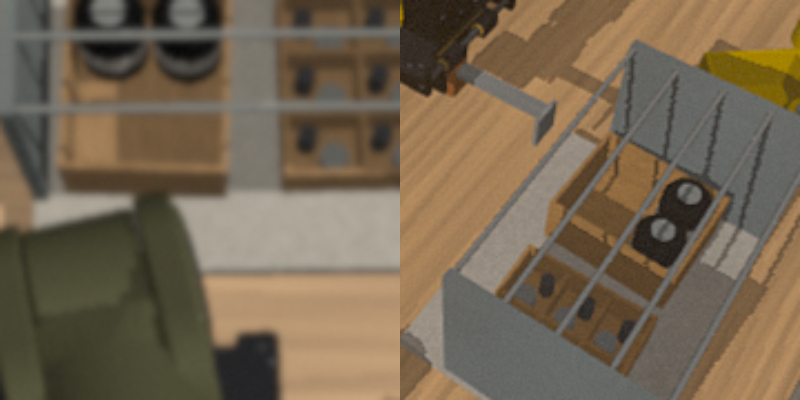

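The side crop shows the hook level in the gripper, with the blade at crop (545,120) (side pixel ≈ (355,184)) in front of the carton and below the wires. I'll check the blade's height before going in.

Run:
```python
from h import *
c=load('side');v,u=np.mgrid[165:205,335:370];P=pts(c,np.c_[u.ravel(),v.ravel()])
k=(P[:,2]>.085)&(P[:,2]<.2)&(P[:,0]>.54)&(P[:,0]<.62)&(P[:,1]>.0)
Q=P[k];print(len(Q));B=Q[Q[:,0]>.568];print(np.percentile(Q,[3,50,97],axis=0).round(4));print('blade',np.percentile(B,[5,50,95],axis=0).round(4),len(B))
```

```text
224
[[0.5423 0.0588 0.1084]
 [0.5761 0.0751 0.1459]
 [0.5812 0.0964 0.1497]]
blade [[0.5707 0.0588 0.1086]
 [0.58   0.0765 0.1365]
 [0.5812 0.0964 0.1489]] 139
```

```bash
python3 -m creep '{"translation":[[-0.35,0.012,0],[-0.35,0.012,0],[-0.34,0.012,0],[0,0,0],[0,0,0]],"turn":[[0,0,0],[0,0,0],[0,0,0],[0,0,0],[0,0,0]],"grip":[0,0,0,0,0]}' && python3 -m creep '{"translation":[[0,0,0.1],[0,0,0.2],[0,0,0.2],[0,0,0],[0,0,0]],"turn":[[0,0,0],[0,0,0],[0,0,0],[0,0,0],[0,0,0]],"grip":[0,0,0,0,0]}'
```

```text
time_s: 9.3
tool_pos: [0.5239, 0.0828, 0.1163]
tool_rot: [180.0, 0.0, -178.7]
force: [0.4, -0.4, -2.6]
grip_width: 0.0294
grasp_force: 50.0
time_s: 9.93
tool_pos: [0.5238, 0.0826, 0.0752]
tool_rot: [-180.0, -0.0, -178.8]
force: [1.0, -0.3, -0.3]
grip_width: 0.0295
grasp_force: 50.0
```

```bash
for i in 1; do python3 -m creep '{"translation":[[0.06,0,0],[0.06,0,0],[0.06,0,0],[0.06,0,0],[0.06,0,0]],"turn":[[0,0,0],[0,0,0],[0,0,0],[0,0,0],[0,0,0]],"grip":[0,0,0,0,0]}'; python3 -m creep '{"translation":[[0.06,0,0],[0.06,0,0],[0.06,0,0],[0.06,0,0],[0.06,0,0]],"turn":[[0,0,0],[0,0,0],[0,0,0],[0,0,0],[0,0,0]],"grip":[0,0,0,0,0]}'; python3 -m creep '{"translation":[[0.06,0,0],[0.06,0,0],[0.06,0,0],[0.06,0,0],[0.06,0,0]],"turn":[[0,0,0],[0,0,0],[0,0,0],[0,0,0],[0,0,0]],"grip":[0,0,0,0,0]}';done
python3 - <<'E'
from h import *
t=grab('top');s=grab('side')
im=np.zeros((400,800,3),np.uint8);im[:,:400]=cv2.resize(t['frame'][100:220,250:370],(400,400));im[:,400:]=cv2.resize(s['frame'][130:310,290:470],(400,400));save(im,'c4')
E
```

```text
time_s: 10.55
tool_pos: [0.5002, 0.082, 0.0756]
tool_rot: [180.0, 0.1, -178.8]
force: [2.3, -0.2, -3.0]
grip_width: 0.0301
grasp_force: 50.0
time_s: 11.18
tool_pos: [0.4757, 0.0818, 0.0755]
tool_rot: [180.0, 0.0, -178.7]
force: [3.2, -0.5, -2.0]
grip_width: 0.0296
grasp_force: 50.0
time_s: 11.8
tool_pos: [0.4516, 0.0811, 0.0754]
tool_rot: [180.0, 0.0, -178.8]
force: [3.0, -0.0, -2.2]
grip_width: 0.0294
grasp_force: 50.0
```

View pics/c4.png

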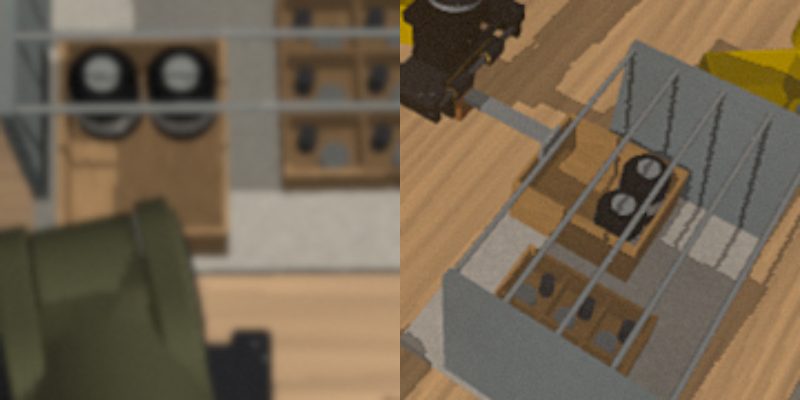

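The carton has come forward, its wall lies against the blade, and the divided carton hasn't moved. About 12 mm remain. I'll pull 10.4 mm, free the blade, lift it out and measure from the same wrist view.

```bash
python3 -m creep '{"translation":[[0.05,0,0],[0.05,0,0],[0.03,0,0],[0,0,0],[0,0,0]],"turn":[[0,0,0],[0,0,0],[0,0,0],[0,0,0],[0,0,0]],"grip":[0,0,0,0,0]}'; python3 -m creep '{"translation":[[-0.1,0,0],[0,0,-0.1],[0,0,-0.4],[0,0,-0.6],[0,0,-0.6]],"turn":[[0,0,0],[0,0,0],[0,0,0],[0,0,0],[0,0,0]],"grip":[0,0,0,0,0]}';python3 -m creep '{"translation":[[0,0,-0.58],[0,0,0],[0,0,0],[0,0,0],[0,0,0]],"turn":[[0,0,0],[0,0,0.0575],[0,0,0.0575],[0,0,0.0575],[0,0,0.0575]],"grip":[0,0,0,0,0]}';python3 -m creep '{"translation":[[0,0,0],[0,0,0],[0,0,0],[0,0,0],[-0.6,0.1,0]],"turn":[[0,0,0.0575],[0,0,0.0575],[0,0,0.0575],[0,0,0.0575],[0,0,0]],"grip":[0,0,0,0,0]}';python3 -m creep '{"translation":[[-0.6,0.1,0],[0,0,0],[0,0,0]],"turn":[[0,0,0],[0,0,0],[0,0,0]],"grip":[0,0,0]}'
python3 - <<'E'
from h import *
c=grab('wrist');a=c['frame'][20:240,350:570];save(cv2.resize(a,(600,600),interpolation=cv2.INTER_CUBIC),'w5')
E
```

```text
time_s: 12.52
tool_pos: [0.4408, 0.0809, 0.0752]
tool_rot: [-180.0, -0.1, -178.8]
force: [1.2, -0.9, -1.8]
grip_width: 0.0298
grasp_force: 50.0
time_s: 13.15
tool_pos: [0.449, 0.0809, 0.213]
tool_rot: [-180.0, -0.0, -178.8]
force: [0.8, 1.0, -2.2]
grip_width: 0.0295
grasp_force: 50.0
time_s: 13.78
tool_pos: [0.4492, 0.0809, 0.2582]
tool_rot: [-180.0, -0.0, 139.5]
force: [-0.3, 0.5, -2.6]
grip_width: 0.0302
grasp_force: 50.0
time_s: 14.4
tool_pos: [0.4639, 0.0379, 0.2581]
tool_rot: [-180.0, -0.1, 98.8]
force: [0.9, -0.8, -1.8]
grip_width: 0.0294
grasp_force: 50.0
time_s: 14.78
tool_pos: [0.479, -0.0111, 0.2579]
tool_rot: [-180.0, -0.0, 98.4]
force: [0.0, 0.2, -1.6]
grip_width: 0.0294
grasp_force: 50.0
```

View pics/w5.png

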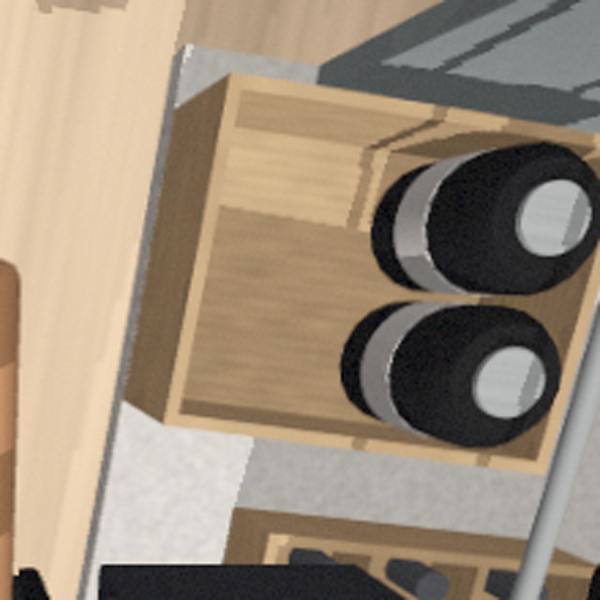

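The crop shows the carton's lip from (231,74) to (163,422), its front foot from (174,108) to (124,403), and the deck edge just left of the foot.

Run:
```python
from h import *
c=load('wrist');s=220/600
f=lambda p:np.array(p)*s+[350,20]-.3
L=ray(c,f([[231,74],[163,422]]),.09);B=ray(c,f([[174,108],[124,403]]),.02)
# deck edge subpixel: last strong V rise per row, in rows where bare deck shows, plus whole line
g=cv2.GaussianBlur(cv2.cvtColor(c['frame'],cv2.COLOR_RGB2GRAY),(3,3),0).astype(float)
D=[]
for r in list(range(40,56))+list(range(172,222)):
    x0=int(350+s*(187-(r-20)/s*.1755+8))-9
    d=np.diff(g[r,x0:x0+16]);i=d.argmax();D.append((x0+i+.5,r))
W=ray(c,D,.02);k=np.ones(len(W),bool)
for _ in range(4):
    p=np.polyfit(W[k,1],W[k,0],1);e=W[:,0]-np.polyval(p,W[:,1]);k=abs(e)<2*e[k].std()+2e-4
print('edge',p,np.degrees(np.arctan(-p[0])),k.sum(),e[k].std(),D[::12])
for n,X in(('lip',L),('foot',B)):
    print(n,X.round(4).tolist(),'gap mm',((X[:,0]-np.polyval(p,X[:,1]))*1000).round(2),'yaw',np.degrees(np.arctan2(X[1,0]-X[0,0],X[0,1]-X[1,1])))
# lip gradient: dark face -> light top
Q=[]
for r in range(50,172):
    x0=c0=int(f([231-(r-20-74*s)*(231-163)/(348*s),0])[0])-5
    d=np.diff(g[r,x0:x0+9]);Q.append((x0+d.argmax()+.5,r))
X=ray(c,Q,.09);k=np.ones(len(X),bool)
for _ in range(5):
    q=np.polyfit(X[k,1],X[k,0],1);e=X[:,0]-np.polyval(q,X[:,1]);k=abs(e)<2*e[k].std()+2e-4
print('lipfit yaw',np.degrees(np.arctan(-q[0])),k.sum(),e[k].std(),'x at y.08',np.polyval(q,.08),'gap',np.polyval(q,.08)-np.polyval(p,.08))
```

```text
edge [-0.02008344  0.57247019] 1.1505414052389913 66 0.0003779233223587458 [(np.float64(416.5), 40), (np.float64(414.5), 52), (np.float64(391.5), 180), (np.float64(389.5), 192), (np.float64(387.5), 204), (np.float64(385.5), 216)]
lip [[0.5706, 0.1432, 0.09], [0.5724, 0.0149, 0.09]] gap mm [0.98 0.21] yaw 0.8079262609421121
foot [[0.5699, 0.144, 0.02], [0.5737, 0.0125, 0.02]] gap mm [0.29 1.51] yaw 1.6806069810036515
lipfit yaw 1.1069254259444412 122 0.00030522988209190295 x at y.08 0.5711747093157554 gap 0.0003111956879714439
```

The lip is 0.3–0.9 mm from the edge and its yaw is 1.1° against the deck's 1.15°, so the carton is flush and square. Now I'll return the hook to where it stood.

```bash
python3 -m creep '{"translation":[[0.611,0.083,0],[0.611,0.083,0],[0.611,0.083,0],[0.611,0.083,0],[0.611,0.083,0]],"turn":[[0,0,0],[0,0,0],[0,0,0],[0,0,0],[0,0,0]],"grip":[0,0,0,0,0]}'; python3 -m creep '{"translation":[[0.611,0.083,0],[0.611,0.083,0],[0,0,0],[0,0,0],[0,0,0]],"turn":[[0,0,0],[0,0,0],[0,0,-0.055],[0,0,-0.055],[0,0,-0.055]],"grip":[0,0,0,0,0]}';python3 -m creep '{"translation":[[0,0,0],[0,0,0],[0,0,0],[0,0,0],[0,0,0]],"turn":[[0,0,-0.055],[0,0,-0.055],[0,0,-0.055],[0,0,-0.055],[0,0,-0.055]],"grip":[0,0,0,0,0]}';python3 -m creep '{"translation":[[0,0,0],[0,0,0],[0,0,0],[0,0,0.6],[0,0,0.6]],"turn":[[0,0,-0.055],[0,0,-0.055],[0,0,-0.055],[0,0,0],[0,0,0]],"grip":[0,0,0,0,0]}';python3 -m creep '{"translation":[[0,0,0.6],[0,0,0.6],[0,0,0.3],[0,0,0.1],[0,0,0]],"turn":[[0,0,0],[0,0,0],[0,0,0],[0,0,0],[0,0,0]],"grip":[0,0,0,0,0]}'
python3 - <<'E'
from h import *
tool_delta([.475,.3345,.0098],207.3)
E
```

```text
time_s: 15.45
tool_pos: [0.475, 0.2381, 0.2579]
tool_rot: [-180.0, -0.0, 98.6]
force: [0.4, 0.5, -1.6]
grip_width: 0.0296
grasp_force: 50.0
time_s: 16.08
tool_pos: [0.4736, 0.3353, 0.2576]
tool_rot: [-180.0, -0.0, 128.6]
force: [0.0, -1.1, -1.8]
grip_width: 0.0295
grasp_force: 50.0
time_s: 16.7
tool_pos: [0.4736, 0.3351, 0.2577]
tool_rot: [180.0, -0.0, 178.1]
force: [0.3, 0.3, -1.6]
grip_width: 0.0298
grasp_force: 50.0
time_s: 17.32
tool_pos: [0.4741, 0.3354, 0.1613]
tool_rot: [180.0, 0.1, -152.5]
force: [1.2, -0.3, -2.9]
grip_width: 0.0295
grasp_force: 50.0
time_s: 17.95
tool_pos: [0.4746, 0.3346, 0.0341]
tool_rot: [180.0, 0.0, -152.6]
force: [0.4, 0.3, -1.1]
grip_width: 0.03
grasp_force: 50.0
pos [0.4746 0.3346 0.0341] rot [ 179.98    0.   -152.59] units [-0.003 -0.003  0.303] mm [  0.4  -0.1 -24.3]
turn [0.0001 0.     0.0006]
```

Descend the remaining 24 mm and settle, checking the force before I let go.

```bash
python3 -m creep '{"translation":[[0,0,0.15],[0,0,0.1],[0,0,0.05],[0,0,0],[0,0,0]],"turn":[[0,0,0],[0,0,0],[0,0,0],[0,0,0],[0,0,0]],"grip":[0,0,0,0,0]}'
```

```text
time_s: 18.58
tool_pos: [0.4752, 0.3338, 0.0098]
tool_rot: [180.0, 0.0, -152.7]
force: [1.2, -0.1, -2.1]
grip_width: 0.0296
grasp_force: 50.0
```

```bash
python3 -m creep '{"translation":[[0,0,0.01],[0,0,0],[0,0,0]],"turn":[[0,0,0],[0,0,0],[0,0,0]],"grip":[0,0,0]}'; python3 -m creep '{"translation":[[0,0,0.01],[0,0,0],[0,0,0]],"turn":[[0,0,0],[0,0,0],[0,0,0]],"grip":[0,0,0]}'
```

```text
time_s: 18.95
tool_pos: [0.4752, 0.3338, 0.0098]
tool_rot: [-180.0, 0.0, -152.7]
force: [-2.9, -1.4, 5.1]
grip_width: 0.0298
grasp_force: 50.0
time_s: 19.32
tool_pos: [0.4752, 0.3338, 0.0098]
tool_rot: [-180.0, 0.0, -152.7]
force: [-3.1, -3.2, 10.2]
grip_width: 0.0296
grasp_force: 50.0
```

The hook is on the bench with a small contact force. I'll back off 0.8 mm, open, rise and check.

```bash
python3 -m creep '{"translation":[[0,0,-0.01],[0,0,0],[0,0,0],[0,0,0],[0,0,0]],"turn":[[0,0,0],[0,0,0],[0,0,0],[0,0,0],[0,0,0]],"grip":[0,0.3,0.6,1,1]}'; python3 -m creep '{"translation":[[0,0,0],[0,0,0],[0,0,0],[0,0,0],[0,0,0]],"turn":[[0,0,0],[0,0,0],[0,0,0],[0,0,0],[0,0,0]],"grip":[1,1,1,1,1]}';python3 -m creep '{"translation":[[0,0,-0.2],[0,0,-0.5],[0,0,-0.6],[0,0,-0.6],[0,0,-0.6]],"turn":[[0,0,0],[0,0,0],[0,0,0],[0,0,0],[0,0,0]],"grip":[1,1,1,1,1]}';python3 -m creep '{"translation":[[0.1,-0.6,0],[0.1,-0.6,0],[0,0,0],[0,0,0]],"turn":[[0,0,0],[0,0,0],[0,0,0],[0,0,0]],"grip":[1,1,1,1]}'
python3 - <<'E'
from h import *
a=grab('side')['frame'];b=grab('top')['frame']
im=np.zeros((500,800,3),np.uint8);im[:500]=cv2.resize(a[60:360,100:580],(800,500));im[:190,:180]=cv2.resize(b[155:250,155:245],(180,190));save(im,'end')
E
```

```text
time_s: 19.95
tool_pos: [0.4751, 0.3338, 0.0087]
tool_rot: [180.0, 0.0, -152.7]
force: [-0.7, -0.3, 0.4]
grip_width: 0.0522
grasp_force: 0.0
time_s: 20.58
tool_pos: [0.4751, 0.3338, 0.009]
tool_rot: [180.0, 0.0, -152.7]
force: [-0.3, 0.5, 0.0]
grip_width: 0.0864
grasp_force: 0.0
time_s: 21.2
tool_pos: [0.475, 0.3338, 0.212]
tool_rot: [180.0, 0.1, -152.7]
force: [0.1, 1.3, 0.4]
grip_width: 0.0871
grasp_force: 0.0
time_s: 21.7
tool_pos: [0.5048, 0.2416, 0.21]
tool_rot: [180.0, 0.1, -152.7]
force: [-0.2, 0.0, 0.3]
grip_width: 0.0869
grasp_force: 0.0
```

View pics/end.png

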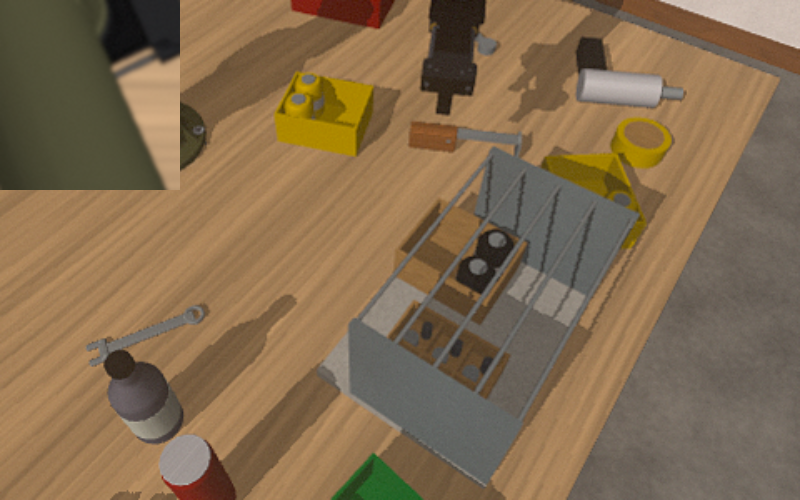

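The final view shows the hook standing on the bench, handle at crop (435,137) and blade at (519,143). The carton is flush at the deck front, the divided carton hasn't moved, and the gripper is clear of everything.

```bash
python3 -c "
from cell import env
print(env.sign_off())"
```

```text
the job is handed in; nothing more can be done
None
```

The job is handed in at about 22 s: the filter carton measured within about 1.5 mm of flush and square with the deck's front edge, the divided carton showed no movement in the images, and the hook is back on the bench, released.

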